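# Load the jar mill and hold its run lever

### The arm

A 6-joint arm with a two-finger parallel gripper is mounted at the origin on the work surface. World frame = base frame: x ahead of the robot, y to its left, z up, the work surface at z = 0. Lengths are in m, angles in rad, forces in N, time in s.
With the tool pointing down it reaches from about 0.275 to 1 m from the base axis. Payload 8.4 kg.
Tool frame: the origin (TCP) lies at the very end of the fingers, on their centre line; the grasp point (between the pads) lies 19 mm behind it; x points along the fingers, y is the direction in which the jaws open and shut, and the axes are right-handed (so a half turn about x gives the same grasp; the last joint's range is limited). The gripper opens to 85 mm and grips with 20 to 120 N. Pads are 22 mm wide; open, the fingers measure 114 mm over their backs; the gripper's body (76 mm by 85 mm) begins 54 mm behind the grasp point. The pads swing forward as they close: fully open they stand 13 mm farther back than shut.
Start: joints at [1.285, 0.353, 1.633, -0, 1.155, -0.002], TCP at [0.175, 0.6, 0.231] pointing down, gripper open.
Joint ranges: [-2.63, 2.63], [-0.92, 2.1], [0.06, 2.66], [-1.3, 4.44], [0, 2.69], [-3.02, 3.02]. Speed limits (rad/s): [2.22, 2.22, 2.79, 3.14, 3.14, 3.14].

### API

Orientations are given as a 3x3 rotation matrix whose columns are the frame's x, y, z axes.
In Python, from plant import manip, jaws, sensors, get_image, camera_info gives the robot as it stands. Calls block until the motion is done:
- manip.move_ptp(position, orientation): joint-space move of the TCP to a pose.
- manip.move_straight(position, orientation=None, rate=0.15, contact_N=None): straight line of the TCP; orientation=None keeps the orientation; rate is the mean speed in m/s. With contact_N (N) it stops when the force on the tool has changed by that much, and returns True; else False.
- manip.goto_joints(angles): joint-space move.
- jaws.release() and jaws.close_gripper(force=None): open the fingers fully, or close them until they stop; force is the grip in N (None keeps the last).
- manip.pause(seconds).
- manip.ik(position, orientation): joint angles nearest the present ones, or None.
- sensors.read_state(): the state.
- get_image(name): name is "scene" or "top" or "wrist"; returns the picture (480x640x3 uint8, red, green, blue); there is no depth.
- camera_info(name): a dict with "intrinsics" (3x3 intrinsics, pixels), "D" ([k1, k2, p1, p2, k3] as OpenCV has them; the pictures are not rectified), "xyz" and "attitude" of the camera in the world; the wrist camera has in their place "hand_eye" (4x4, takes a point from camera to tool coordinates, whose origin is the TCP and whose axes are the tool frame's). Camera axes: x right, y up, looking along -z (the intrinsics and any distortion apply to the point x, -y, -z); pixel columns grow to the right and rows downward; lengths in m; the calibration is good to about 2 mm. A picture is of the moment at which its call begins: read the wrist's pose just before it. camera_info takes no time and is no camera call.
A pose or a line that the arm cannot do raises manip.MotionError and nothing moves.
- manip.hand_in(): hands the job in, once; it reports no verdict.
The state is a dict: "time": time; "joints": joint angles; "qvel": joint speeds; "joint_torque": joint torques, N m; "tcp_pos": TCP position; "orientation": TCP orientation; "contact_force": force on the tool from outside, world axes, zero at the start; "wrist_torque": the same for the moment, N m; "opening": finger opening in m.
Only numpy, scipy, OpenCV 4.12 (cv2) and the standard library are available. Lean on these libraries where they do the work, as an engineer would, in place of code of your own. Each camera call takes 0.05 s, during which the arm holds its last target. There are 200 camera calls.

### The job

Lift the milling jar out of its cradle and lay it along the mill's two rollers, in the free stretch beside the jar already there and clear of that jar, so that it nests in the gap between the rollers, and let go of it. Then flip the safety catch on the mill's housing away from the lever until the lever is free, and pull the spring-loaded run lever by its crossbar all the way towards the robot. Finish while still holding the crossbar there; leave the other jar, the beaker, the tub and the brown bottle where they are.

Things in the scene. Friction and masses are not known exactly. Their poses are not given: they have to be found in the camera images.
- mill: Bench jar mill, fixed, white base 120 x 460 mm. Origin on the bench midway along the rollers. y runs along the rollers, the -x side faces the robot. The drive housing (120 mm in x, from y = -300 to -165, top at z = 88) is at the -y end. Aluminium end plates close the rollers off at y = -154 and +154 (top z = 75).
- roller_gap (a point): Where the centre of a jar nested between the rollers lies (half-way along them): mill x = 0, y = 0, z = 91 mm; axes as the mill's. The two fixed rubber-sleeved rollers, radius 14 mm, run parallel to y at x = -18 and +18, axis height 55 mm above the bench, from y = -150 to +153.
- jar_center (a point): Centre of the milling jar to be loaded: a closed white ceramic cylinder with a steel band round one end, 52 mm diameter, 90 mm long, about 0.35 kg, lying on its side along the point's y axis (either end may go either way; it may be rolled to any angle about y). It starts in the cradle.
- cradle: Grey cradle fixed to the bench, base plate 80 x 110 x 10 mm, origin under its centre. Two V saddles (10 mm wide, at y = -36 and +36, reaching 37 mm above the bench) carry the jar along the cradle's y axis, centre 46 mm above the bench; between the saddles the jar's sides are free for fingers.
- other_jar_center (a point): Centre of a second, identical jar (52 mm diameter, 90 mm long along y) already lying in the roller gap, somewhere in the half nearer the housing. Leave it there.
- catch (a joint): Safety catch, a steel rocker hinged along the mill's x. At 0 its bar lies across the lever's path and blocks it, and its thumb tab stands up; pushing the tab's top towards the mill's -y (away from the lever) raises the bar. rad, 0 to 1.4 (stop), starts at 0 to 0.15; lever free above about 1.0. Friction hinge (0.04 N m, 1 to 2 N at the tab), stays where left.
- catch_hinge (a point): Point on the catch's hinge axis below the thumb tab, fixed to the mill, 98 mm above the bench (10 mm above the housing top).
- catch_tab (a point): Middle of the top end of the catch's thumb tab: a flat steel tab 24 mm wide (x), 8 mm thick (y), reaching 46 mm from the hinge axis. The 10 mm bar runs from the hinge 76 mm towards the mill's +y, 40 mm farther in +x than the tab; when the tab is down the bar stands up.
- lever (a joint): Run lever, hinged on an axis along the mill's y. rad, 0 = at rest, leaning away from the robot; grows as the top is pulled to the mill's -x (towards the robot), stop at 0.9. A spring returns it: about 2 N at the bar at the start, 6.5 N at the stop.
- lever_hinge (a point): Point on the lever's hinge axis in the lever's middle plane, fixed to the mill, 75 mm above the bench.
- pull_bar: The lever's handle, origin at its centre: black round crossbar (a sleeve free to turn about itself), 16 mm diameter, 64 mm long along the mill's y, on top of a 10 mm steel stem, 100 mm from the lever's hinge. At rest it is 34 mm beyond the hinge in x and 169 mm above the bench; at the stop 37 mm on the robot's side of the hinge and 160 mm up.
- beaker: Glass beaker on the bench, 66 mm diameter, 75 mm high, origin under its centre. Bystander.
- tub: White screw-top tub, 70 mm diameter, 80 mm high, origin under its centre. Bystander.
- amber: Brown bottle, 52 mm diameter, 100 mm high, origin under its centre. Bystander.
Not all that is in view belongs to the job. What is shaped like the part that bears jar_center but blue, green or pink is not meant.

How it is judged:
On the way, in this order (a step that is already met when the one before it is completed fails the run):
1. the jar lies nested between the rollers, let go (x of jar_center in the frame of mill between -0.005 and 0.005 m and z of jar_center in the frame of mill between 0.0857 and 0.0957 m and y of jar_center in the frame of mill between -0.12 and 0.12 m and angle between the y axis of jar_center and the y axis of mill, either way round below 0.1 rad and contact force between the fingers and jar below 0.1 N and contact force between jar and other_jar below 0.1 N), for 0.3 s.
2. the catch is flipped clear, the lever still at rest (value of joint catch above 1 rad and value of joint lever below 0.3 rad), for 0.1 s.
3. the lever is pulled all the way towards the robot (value of joint lever above 0.78 rad), for 0.2 s.
At the end, for the whole second after the job is handed in: Jar nested in the roller gap (centre within 5 mm, parallel within 0.1 rad), touching neither fingers nor the other jar; catch at 1.0 rad or more; the fingers hold the lever's bar (over 1 N) with the lever at 0.78 rad or more of its 0.9 (all of step 1 and value of joint catch above 1 rad and value of joint lever above 0.78 rad and contact force between the fingers and pull_bar above 1 N); the arm keeps its last pose, push and grip.
It fails at once if the jar already on the rollers is shifted by more than 15 mm (distance of other_jar_center from where it was at the start of the episode above 0.015 m).
It fails at once if the beaker, tub or bottle is shifted by more than 25 mm (distance of any of beaker, tub, amber from where it was at the start of the episode above 0.025 m).
It also fails if it takes over 64 s, if anything falls off the work surface, if the arm or the gripper's body presses on something with over 40 N, if the wrist force passes 120 N, or if a joint passes its speed limit or range.

## Working session

There is one attempt and no reset: what is moved stays moved. The work goes in short steps, each a Python script; the robot and the scene stay as the last script left them, time stands still between calls to the robot, and variables do not carry over. Pictures are saved under pics/ and viewed, about 8 in all and at most 12, crops included, and the job is handed in when it is done.

```bash
mkdir -p pics && python3 - <<'E'
from plant import manip,jaws,sensors,get_image,camera_info
import cv2
for n in ("scene","top"):
    im=get_image(n); cv2.imwrite(f"pics/{n}0.png",im[:,:,::-1])
    print(n,camera_info(n))
print(camera_info("wrist")); s=sensors.read_state(); print(s["time"],s["tcp_pos"],s["orientation"],s["opening"])
E
```

```text
scene {'intrinsics': array([[559.6136507 ,   0.        , 321.28591458],
       [  0.        , 559.6136507 , 242.61817081],
       [  0.        ,   0.        ,   1.        ]]), 'D': array([-0.05775162,  0.        ,  0.        ,  0.        ,  0.        ]), 'xyz': array([1.33543624, 0.07174362, 0.88833229]), 'attitude': array([[-0.08074922, -0.66704775,  0.74062599],
       [ 0.99660719, -0.06590666,  0.04929933],
       [ 0.01592718,  0.74209407,  0.6701065 ]])}
top {'intrinsics': array([[563.14009574,   0.        , 327.05602741],
       [  0.        , 563.14009574, 236.31586465],
       [  0.        ,   0.        ,   1.        ]]), 'D': array([-0.0837094,  0.       ,  0.       ,  0.       ,  0.       ]), 'xyz': array([0.27996132, 0.00379691, 1.50591795]), 'attitude': array([[ 2.53023965e-02,  9.87331400e-01, -1.56641294e-01],
       [-9.99679801e-01,  2.50355400e-02, -3.67668045e-03],
       [ 2.91497308e-04,  1.56684166e-01,  9.87648716e-01]])}
{'intrinsics': array([[361.79994095,   0.        , 318.40587541],
       [  0.        , 361.79994095, 243.02191086],
       [  0.        ,   0.        ,   1.        ]]), 'D': array([-0.07466574,  0.        ,  0.        ,  0.        ,  0.        ]), 'hand_eye': array([[-1.63532409e-03,  2.87584200e-01, -9.57753963e-01,
        -1.43430005e-01],
       [ 9.99998577e-01,  8.68194135e-04, -1.44676284e-03,
         1.11831264e-03],
       [ 4.15450241e-04, -9.57754966e-01, -2.87585210e-01,
        -7.43487265e-02],
       [ 0.00000000e+00,  0.00000000e+00,  0.00000000e+00,
         1.00000000e+00]])}
0.1 [0.17489616 0.59956652 0.23061784] [[-3.59131688e-04  2.79996824e-01  9.60000859e-01]
 [-1.24250552e-03  9.60000055e-01 -2.79997054e-01]
 [-9.99999164e-01 -1.29336218e-03  3.13115801e-06]] 0.08492849791937707
```

View pics/scene0.png

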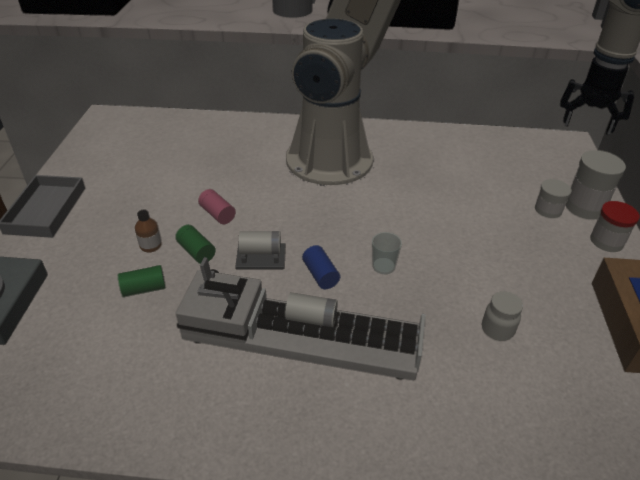

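View pics/top0.png

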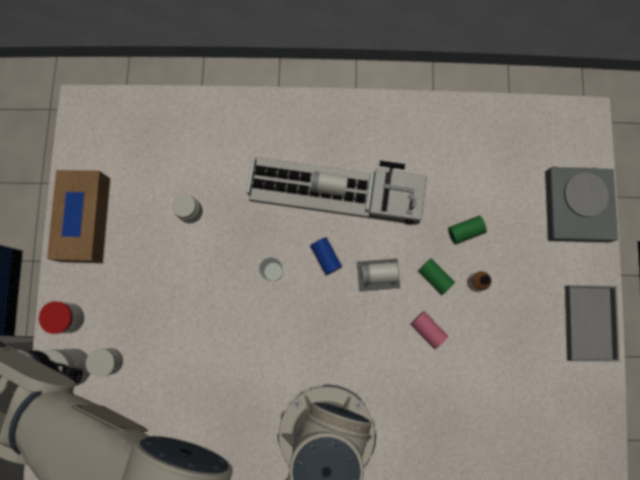

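Jar candidates, as scene/top pixels:
- White jar in the grey cradle: (260,243)/(379,273). This is the target.
- White jar on the rollers: (311,310)/(329,183). This is the other jar.
- Blue, green, green and pink cylinders: (321,266), (195,243), (141,280), (216,206). These are decoys.
- Bystanders: beaker (385,252), tub (502,316), bottle (148,232).

Next I'll take close crops.

```bash
python3 - <<'E'
import cv2,numpy as np
a=cv2.imread("pics/top0.png")[150:300,238:438]
cv2.imwrite("pics/topc.png",cv2.convertScaleAbs(cv2.resize(a,None,fx=4,fy=4,interpolation=cv2.INTER_CUBIC),alpha=1.5))
b=cv2.imread("pics/scene0.png")[225:385,172:432]
cv2.imwrite("pics/scenec.png",cv2.convertScaleAbs(cv2.resize(b,None,fx=3,fy=3,interpolation=cv2.INTER_CUBIC),alpha=1.5))
E
```

```text
(no output)
```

View pics/topc.png

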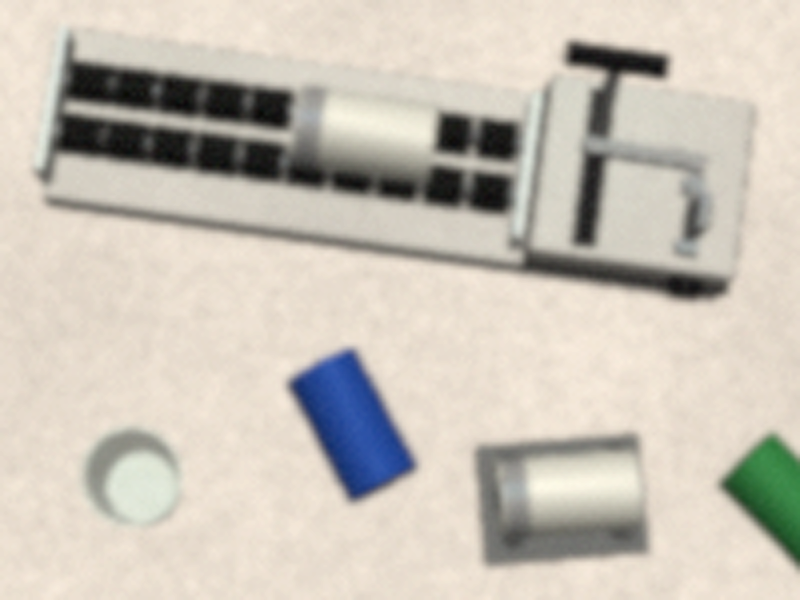

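View pics/scenec.png

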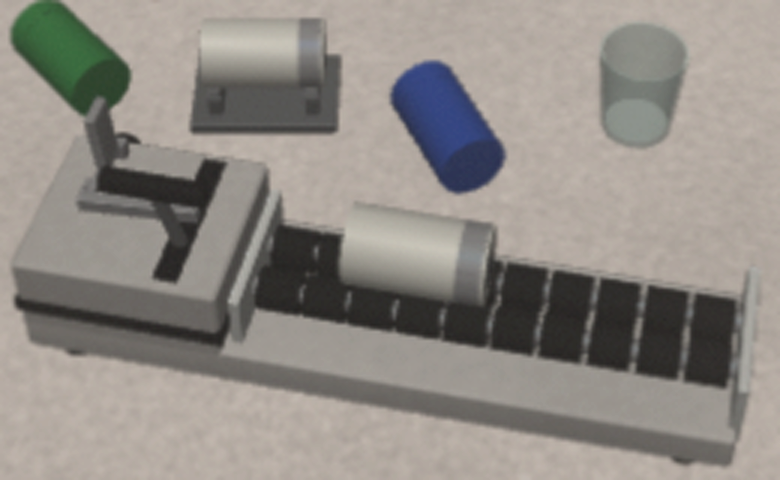

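The chosen jar is the white one in the cradle (top crop 572,488). Mill, tab and crossbar are all clear. Now I'll fit the poses.

```bash
cat > h.py <<'E'
import numpy as np,cv2
from scipy.optimize import least_squares
from plant import manip,jaws,sensors,get_image,camera_info
F=np.diag([1.,-1,-1])
def cam(n,s=None):
    c=camera_info(n)
    if n=="wrist":
        T=np.eye(4);T[:3,:3]=s["orientation"];T[:3,3]=s["tcp_pos"];T=T@c["hand_eye"]
        R,t=T[:3,:3],T[:3,3]
    else: R,t=np.array(c["attitude"]),np.array(c["xyz"])
    return c["intrinsics"],c["D"],R,t
def proj(C,P):
    K,D,R,t=C; A=F@R.T; return cv2.projectPoints(np.atleast_2d(P).astype(float),cv2.Rodrigues(A)[0],-A@t,K,D)[0][:,0]
def ray(C,uv):
    K,D,R,t=C; p=cv2.undistortPoints(np.array([[uv]],float),K,D)[0,0]
    return t,R@F@np.array([p[0],p[1],1])
def atz(C,uv,z):
    t,d=ray(C,uv); return t+d*(z-t[2])/d[2]
def tri(obs):
    A=0;b=0
    for C,uv in obs:
        t,d=ray(C,uv); d=d/np.linalg.norm(d); M=np.eye(3)-np.outer(d,d); A=A+M; b=b+M@t
    return np.linalg.solve(A,b)
def Rz(a): c,s=np.cos(a),np.sin(a); return np.array([[c,-s,0],[s,c,0],[0,0,1]])
def world(p,L): return np.atleast_2d(L)@Rz(p[2]).T+[p[0],p[1],0]
def fit(obs,p0):  # obs: (cam, uv, local)
    f=lambda p: np.concatenate([proj(C,world(p,L))[0]-uv for C,uv,L in obs])
    r=least_squares(f,p0,loss="soft_l1",f_scale=1.0); return r.x,r.fun.reshape(-1,2)
E
python3 - <<'E'
from h import *
T,S=cam("top"),cam("scene")
t=lambda x,y:np.array([238+(x+.5)/4-.5,150+(y+.5)/4-.5])
s=lambda x,y:np.array([172+(x+.5)/3-.5,225+(y+.5)/3-.5])
m=[(T,t(552,77),(.06,-.165,.088)),(T,t(755,103),(.06,-.3,.088)),(T,t(735,275),(-.06,-.3,.088)),(T,t(527,255),(-.06,-.165,.088)),
(T,t(54,103),(0,.154,.075)),(T,t(527,169),(0,-.154,.075)),(S,s(82,137),(-.06,-.3,.088)),(S,s(270,165),(-.06,-.165,.088)),(S,s(15,263),(.06,-.3,.088))]
p,r=fit(m,[.6,.05,0]);print("mill",p);print(r.round(1))
c=[(T,t(477,447),(.04,.055,.01)),(T,t(637,434),(.04,-.055,.01)),(T,t(648,552),(-.04,-.055,.01)),(T,t(487,563),(-.04,.055,.01)),(S,s(340,57),(-.04,.055,.01)),(S,s(337,127),(.04,.055,.01)),(S,s(192,127),(.04,-.055,.01))]
q,r=fit(c,[.4,-.1,0]);print("cradle",q);print(r.round(1))
loc=lambda P:(np.array(P)-[p[0],p[1],0])@Rz(p[2])
bar=tri([(T,t(617,60)),(S,s(152,184))]);print("bar",bar,loc(bar))
print("bar@169 top",loc(atz(T,t(617,60),.169)),"scene",loc(atz(S,s(152,184),.169)))
tab=tri([(T,t(697,213)),(S,s(98,103))]);print("tab",tab,loc(tab),loc(atz(S,s(98,103),.143)))
print("jar top",world(q,(0,0,.046)),atz(T,t(572,490),.046+.01))
print("other ends", [loc(atz(T,t(*u),.105)) for u in((308,130),(437,145))], [loc(atz(S,s(*u),.1)) for u in((350,235),(478,255))])
E
```

```text
mill [ 0.64638473  0.06015013 -0.11223975]
[[-0.9 -0.7]
 [-0.3 -0.2]
 [-0.3  1.7]
 [-0.4 -0.4]
 [-0.3  0. ]
 [-2.  -0.8]
 [-1.8 -2. ]
 [-0.2 -1.3]
 [-2.   0.1]]
cradle [ 0.4186925  -0.12830502  0.09956764]
[[-0.9 -0.6]
 [ 0.  -0.4]
 [ 0.1 -0.1]
 [-0.9  0.3]
 [-0.1 -0.9]
 [-0.2 -0.3]
 [-1.2 -0.2]]
bar [ 0.67367552 -0.14534394  0.17153858] [ 0.05013527 -0.20114436  0.17153858]
bar@169 top [ 0.05105318 -0.20178693  0.169     ] scene [ 0.04783512 -0.20170245  0.169     ]
tab [ 0.58474222 -0.19997982  0.14711495] [-0.03211898 -0.26539736  0.14711495] [-0.03595071 -0.26877278  0.143     ]
jar top [[ 0.4186925  -0.12830502  0.046     ]] [ 0.4197783  -0.13154001  0.056     ]
other ends [array([-0.00283243, -0.01619052,  0.105     ]), array([-0.00128668, -0.09926615,  0.105     ])] [array([ 0.00300688, -0.09457305,  0.1       ]), array([ 0.00275565, -0.01319948,  0.1       ])]
```

```bash
python3 - <<'E'
from h import *
O=np.array([[0,0,1.],[0,1,0],[-1,0,0]])
print(manip.ik([.45,-.07,.30],O))
manip.move_ptp([.45,-.07,.30],O)
manip.pause(.3)
s=sensors.read_state(); im=get_image("wrist")
import pickle; pickle.dump(s,open("s1.pkl","wb"))
cv2.imwrite("pics/w1.png",im[:,:,::-1]); print(s["time"],s["tcp_pos"])
cv2.imwrite("pics/w1b.png",cv2.convertScaleAbs(cv2.resize(im[:,:,::-1],(800,600),interpolation=cv2.INTER_CUBIC),alpha=1.4))
E
```

```text
[-1.57612503e-01  1.51225806e-02  1.89419884e+00 -4.44089210e-16
  1.23227123e+00 -1.72840883e+00]
2.975 [ 0.4500814  -0.06976426  0.29994074]
```

View pics/w1b.png

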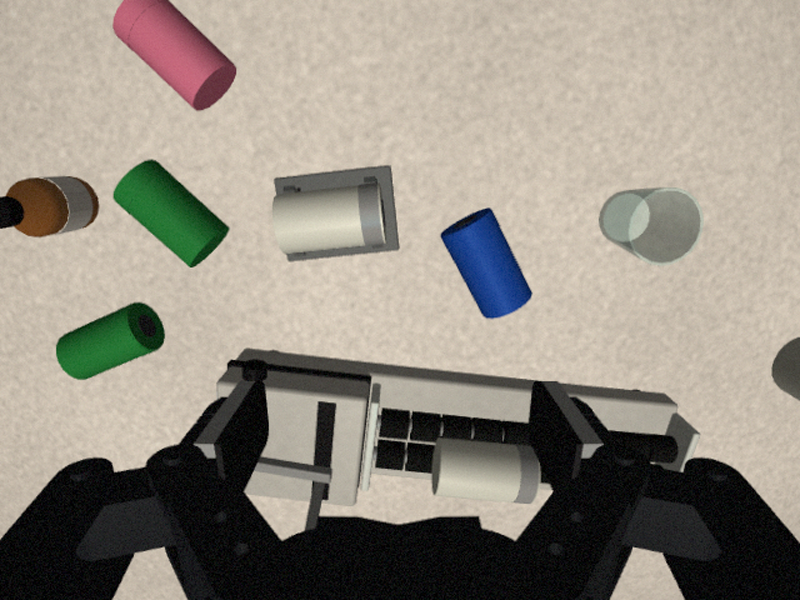

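The target jar is at (328,220), and its plate corners are (275,178), (390,166), (398,249) and (289,261). The fingers hide the mill, so I'll take one look at it from further out.

```bash
python3 - <<'E'
from h import *
import pickle
O=np.array([[0,0,1.],[0,1,0],[-1,0,0]])
W=cam("wrist",pickle.load(open("s1.pkl","rb"))); T=cam("top");S=cam("scene")
w=lambda x,y:np.array([(x+.5)*.8-.5,(y+.5)*.8-.5])
c=[(W,w(275,178),(-.04,-.055,.01)),(W,w(390,166),(-.04,.055,.01)),(W,w(398,249),(.04,.055,.01)),(W,w(289,261),(.04,-.055,.01))]
q,r=fit(c,[.42,-.13,.1]);print("cradle",q);print(r.round(1))
manip.move_straight([.70,.0,.33],O,rate=.25); manip.pause(.3)
s=sensors.read_state(); im=get_image("wrist")
pickle.dump(s,open("s2.pkl","wb"))
cv2.imwrite("pics/w2.png",im[:,:,::-1]); print(s["time"],s["tcp_pos"])
cv2.imwrite("pics/w2b.png",cv2.convertScaleAbs(cv2.resize(im[60:400,60:500,::-1],(776,600),interpolation=cv2.INTER_CUBIC),alpha=1.4))
E
```

```text
cradle [ 0.41777007 -0.12489915  0.10127871]
[[-1.  -0.1]
 [ 0.8 -1. ]
 [ 1.3  0.8]
 [-1.   0.4]]
4.5167 [ 6.99625204e-01 -2.31527139e-04  3.30387426e-01]
```

View pics/w2b.png

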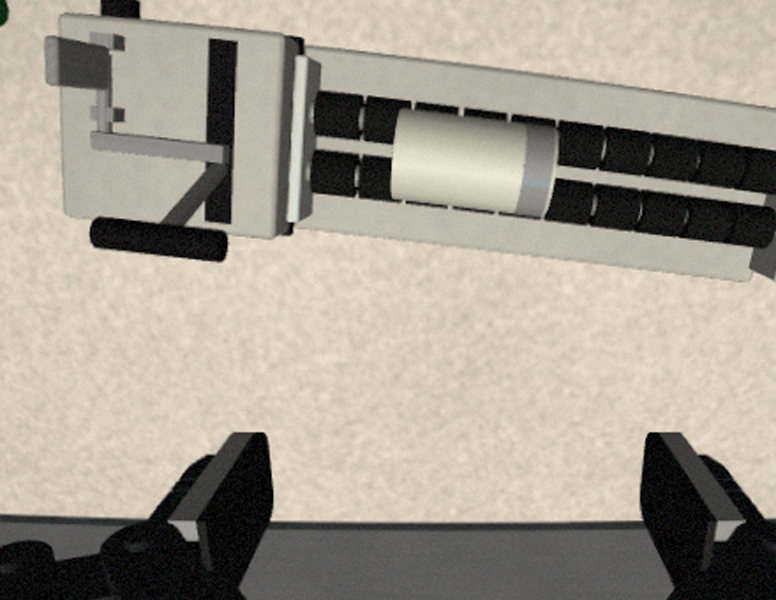

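```bash
python3 - <<'E'
from h import *
import pickle
W=cam("wrist",pickle.load(open("s2.pkl","rb"))); T=cam("top");S=cam("scene")
w=lambda x,y:np.array([60+(x+.5)/1.7636-.5,60+(y+.5)/1.7647-.5])
t=lambda x,y:np.array([238+(x+.5)/4-.5,150+(y+.5)/4-.5])
s=lambda x,y:np.array([172+(x+.5)/3-.5,225+(y+.5)/3-.5])
m=[(W,w(62,14),(-.06,-.3,.088)),(W,w(288,37),(-.06,-.165,.088)),(W,w(277,237),(.06,-.165,.088)),(W,w(66,214),(.06,-.3,.088))]
p,r=fit(m,[.646,.06,-.11]);print("mill W",p,r.round(1).tolist())
m+=[(T,t(552,77),(.06,-.165,.088)),(T,t(755,103),(.06,-.3,.088)),(T,t(735,275),(-.06,-.3,.088)),(T,t(527,255),(-.06,-.165,.088)),(T,t(54,103),(0,.154,.075))]
p2,r=fit(m,p);print("mill WT",p2,r.round(1).tolist())
loc=lambda P:((np.array(P)-[p2[0],p2[1],0])@Rz(p2[2])).round(4)
print("bar",loc(tri([(W,w(159,239)),(T,t(617,60)),(S,s(152,184))])),loc(atz(W,w(159,239),.171)), "ends",loc(atz(W,w(92,232),.169)),loc(atz(W,w(226,246),.169)))
print("tab",loc(atz(W,w(48,61),.144)),loc(tri([(W,w(48,61)),(S,s(98,103))])),"hinge",loc(atz(W,w(107,42),.103)),loc(atz(W,w(107,115),.103)))
print("bartip",loc(atz(W,w(228,155),.1)))
print("rollers gap right", loc(atz(W,w(660,176),.055)),"far roller",[loc(atz(W,w(*u),.069)) for u in((580,203),(690,218))],"near",[loc(atz(W,w(*u),.069)) for u in((580,146),(690,162))])
print("other",loc(atz(W,w(394,155),.091)),loc(atz(W,w(555,170),.091)))
pickle.dump(p2,open("mill.pkl","wb"))
E
```

```text
mill W [ 0.65168295  0.06404677 -0.12692713] [[-0.9, -1.3], [1.2, -1.1], [0.6, 3.4], [-1.1, 2.2]]
mill WT [ 0.64752892  0.06343916 -0.11376416] [[-2.7, -1.5], [-0.5, -3.3], [0.4, 1.7], [-1.4, 2.1], [-2.1, -1.0], [-1.5, -0.4], [-1.6, 1.4], [-1.7, -0.8], [-1.5, -0.5]]
bar [ 0.0497 -0.2037  0.1706] [ 0.0496 -0.2014  0.171 ] ends [ 0.05   -0.2362  0.169 ] [ 0.05   -0.1691  0.169 ]
tab [-0.0295 -0.2712  0.144 ] [-0.0293 -0.2683  0.1498] hinge [-0.044  -0.2619  0.103 ] [-0.0045 -0.2623  0.103 ]
bartip [ 0.0115 -0.1926  0.1   ]
rollers gap right [-0.0034  0.0708  0.055 ] far roller [array([0.0189, 0.0188, 0.069 ]), array([0.0197, 0.0908, 0.069 ])] near [array([-0.0156,  0.0132,  0.069 ]), array([-0.0147,  0.0835,  0.069 ])]
other [ 0.0019 -0.0983  0.091 ] [-0.0003 -0.0035  0.091 ]
```

```bash
cat >> h.py <<'E'
M=np.array([.6475,.0634,-.118])
def down(yaw):  # tool down, jaws along x of a frame with this yaw
    x=np.array([0,0,-1.]); y=Rz(yaw)[:,0]; return np.c_[x,y,np.cross(x,y)]
def rep():
    s=sensors.read_state(); print(round(s["time"],2),s["tcp_pos"].round(4),"F",np.round(s["contact_force"],1),"open",round(s["opening"],4),"q",np.round(s["joints"],2)); return s
E
python3 - <<'E'
from h import *
O=down(.1005); c=[.418,-.1265]
manip.move_ptp([*c,.17],O); rep()
hit=manip.move_straight([*c,.031],rate=.12,contact_N=10); print("hit",hit); rep()
jaws.close_gripper(45); rep()
manip.move_straight([*c,.20],rate=.15); manip.pause(.2); rep()
E
```

```text
5.88 [ 0.4194 -0.1267  0.1707] F [ 0.5  0.4 -0.1] open 0.0853 q [-0.3   0.14  2.08  0.    0.93 -0.4 ]
hit False
7.18 [ 0.4185 -0.1266  0.0315] F [ 0.4  0.3 -0.5] open 0.0853 q [-0.3   0.39  2.17  0.    0.58 -0.4 ]
7.6 [ 0.4185 -0.1266  0.0317] F [-0.3  0.4  7.2] open 0.0507 q [-0.3   0.39  2.17  0.    0.58 -0.4 ]
9.07 [ 0.4176 -0.1264  0.1993] F [-0.1  0.2 -3.3] open 0.0507 q [-0.3   0.09  2.05 -0.    1.   -0.4 ]
```

```bash
python3 - <<'E'
from h import *
O=down(M[2]); P=world(M,(.001,.072,0))[0][:2]; print(P)
manip.move_ptp([*P,.20],O); rep()
manip.move_straight([*P,.10],rate=.15)
hit=manip.move_straight([*P,.0745],rate=.04,contact_N=6); print("hit",hit); rep()
jaws.release(); manip.pause(.3); rep()
manip.move_straight([*P,.20],rate=.15)
Q=world(M,(.06,.03,0))[0][:2]
manip.move_ptp([.70,.10,.33],np.array([[0,0,1.],[0,1,0],[-1,0,0]])); manip.pause(.2)
s=rep(); im=get_image("wrist")
import pickle; pickle.dump(s,open("s3.pkl","wb"))
cv2.imwrite("pics/w3.png",im[:,:,::-1])
cv2.imwrite("pics/w3b.png",cv2.convertScaleAbs(cv2.resize(im[40:340,0:400,::-1],(800,600),interpolation=cv2.INTER_CUBIC),alpha=1.4))
E
```

```text
[0.65696934 0.13478159]
10.41 [0.6565 0.1337 0.1999] F [ 0.4 -0.5 -2.5] open 0.0508 q [ 0.2   0.45  1.56 -0.    1.13  0.32]
hit True
11.78 [0.6569 0.1347 0.0776] F [ 0.1 -0.4  5.4] open 0.0509 q [ 0.2   0.59  1.64 -0.    0.92  0.32]
12.52 [0.6559 0.1346 0.0768] F [ 0.6  0.1 -0.2] open 0.085 q [ 0.2   0.59  1.64 -0.    0.92  0.32]
15.23 [0.6999 0.1001 0.3296] F [0.8 0.2 0.1] open 0.0855 q [ 0.14  0.42  1.32  0.    1.4  -1.43]
```

View pics/w3b.png

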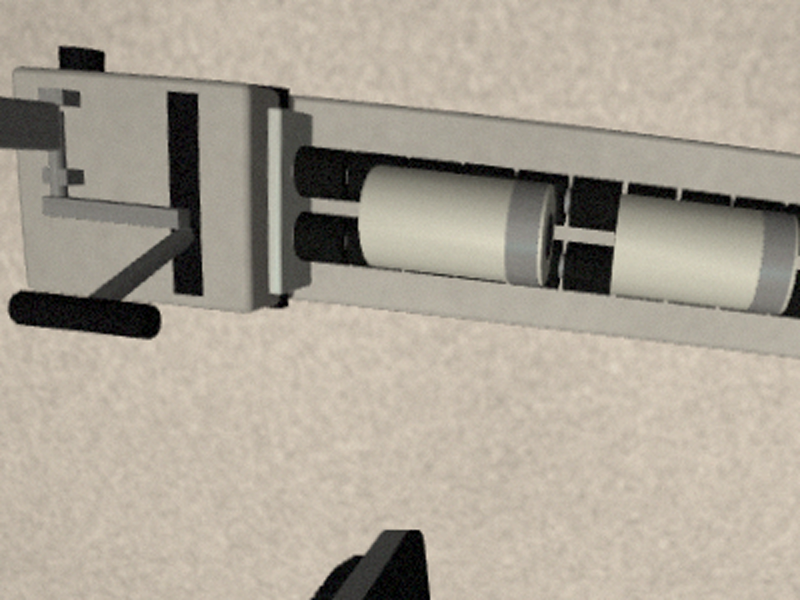

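The jar is nested and parallel, with bands at (530,235) and (775,260) and a gap at (583,237) of about 30 mm to the other jar. Next is the catch.

```bash
python3 - <<'E'
from h import *
O=down(M[2]); L=lambda x,y,z:world(M,(x,y,z))[0]
manip.move_ptp(L(-.033,-.222,.27),O)
jaws.close_gripper(30)
print(manip.move_straight(L(-.033,-.222,.126),rate=.15,contact_N=12)); rep()
print(manip.move_straight(L(-.033,-.258,.123),rate=.06,contact_N=15)); rep()
print(manip.move_straight(L(-.033,-.298,.112),rate=.06,contact_N=15)); rep()
manip.move_straight(L(-.033,-.280,.13),rate=.1)
manip.move_straight(L(-.033,-.235,.27),rate=.15)
jaws.release()
manip.move_ptp([.70,.0,.33],np.array([[0,0,1.],[0,1,0],[-1,0,0]])); manip.pause(.2)
s=rep(); im=get_image("wrist")
import pickle; pickle.dump(s,open("s4.pkl","wb"))
cv2.imwrite("pics/w4b.png",cv2.convertScaleAbs(cv2.resize(im[40:340,40:440,::-1],(800,600),interpolation=cv2.INTER_CUBIC),alpha=1.4))
E
```

```text
False
18.33 [ 0.5893 -0.1533  0.1269] F [-0.   0.7  0.9] open -0.0 q [-0.26  0.44  1.76 -0.    0.94 -0.14]
False
19.08 [ 0.5842 -0.1891  0.1229] F [-0.2  0.3 -0.3] open 0.0003 q [-0.32  0.45  1.75 -0.    0.94 -0.2 ]
False
19.93 [ 0.5796 -0.2288  0.1119] F [-0.4 -0.8 -0.2] open -0.0 q [-0.38  0.48  1.73 -0.    0.93 -0.26]
23.73 [ 6.998e-01 -6.000e-04  3.299e-01] F [-0.5 -0.1  0.4] open 0.0853 q [-0.    0.4   1.34 -0.    1.4  -1.57]
```

View pics/w4b.png

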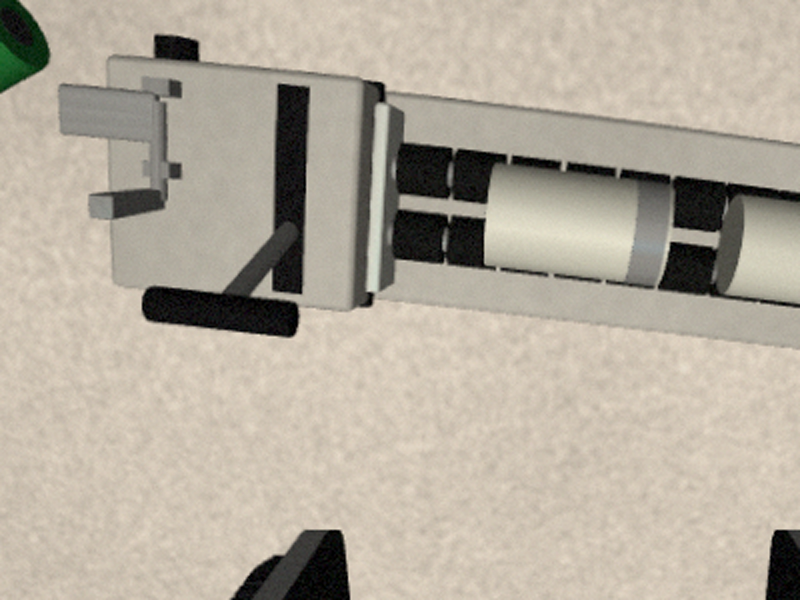

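The catch bar stands up, with its tip at (101,208), and the tab is down at (60,110). I'll estimate the angle numerically and measure the crossbar before gripping.

```bash
python3 - <<'E'
from h import *
import pickle
W=cam("wrist",pickle.load(open("s4.pkl","rb")))
w=lambda x,y:np.array([40+(x+.5)/2-.5,40+(y+.5)/2-.5])
for th in (.9,1.,1.1,1.2,1.3,1.4):
    P=world(M,[(.008,-.262+.076*np.cos(th),.098+.076*np.sin(th)),(-.032,-.262-.046*np.sin(th),.098+.046*np.cos(th))])
    print(th,((proj(W,P)-40)*2).round(0).tolist())
loc=lambda P:((np.array(P)-[M[0],M[1],0])@Rz(M[2])).round(4)
print([loc(atz(W,w(*u),.169)) for u in((143,303),(221,311),(298,318))])
E
```

```text
0.9 [[203.0, 205.0], [62.0, 100.0]]
1.0 [[184.0, 204.0], [62.0, 100.0]]
1.1 [[165.0, 203.0], [63.0, 101.0]]
1.2 [[145.0, 201.0], [64.0, 101.0]]
1.3 [[125.0, 200.0], [67.0, 102.0]]
1.4 [[106.0, 198.0], [71.0, 103.0]]
[array([ 0.0509, -0.2367,  0.169 ]), array([ 0.0508, -0.202 ,  0.169 ]), array([ 0.0502, -0.1683,  0.169 ])]
```

The catch is at about 1.35 rad or more. Now I'll grip the crossbar off-centre, clear of the stem, and pull along the arc.

The brief's stop figures disagree: 37 mm in x implies 0.73 rad, while 160 mm in z implies 0.9. I'll pull until I feel the stop.

```bash
cat >> h.py <<'E'
def arc(th,g=(0,0)):
    ph=.347-th; return world(M,(.016+.1*np.sin(ph)+g[0],-.181,.075+.1*np.cos(ph)-.017+g[1]))[0]
E
python3 - <<'E'
from h import *
O=down(M[2]); L=lambda x,y,z:world(M,(x,y,z))[0]
a=arc(0); print(a)
manip.move_ptp(a+[0,0,.10],O)
print(manip.move_straight(a,rate=.12,contact_N=12)); rep()
jaws.close_gripper(60); rep()
for th in np.arange(.1,.71,.1):
    h=manip.move_straight(arc(th),rate=.08,contact_N=25); s=sensors.read_state()
    print(round(th,2),h,(Rz(M[2]).T@s["contact_force"]).round(1),(s["tcp_pos"]-arc(th)).round(4),round(s["opening"],4))
    if h: break
rep()
E
```

```text
[ 0.67585159 -0.12222858  0.15203972]
False
26.11 [ 0.6764 -0.1223  0.1529] F [-0.8  0.   0.2] open 0.0855 q [-0.18  0.52  1.56  0.    1.06 -0.06]
26.77 [ 0.6765 -0.1223  0.1524] F [3.3 0.2 0.4] open 0.014 q [-0.18  0.52  1.56  0.    1.06 -0.06]
0.1 False [2.5 0.8 1. ] [0.0002 0.     0.0003] 0.0141
0.2 False [3.  1.  1.3] [ 0.0003 -0.      0.0002] 0.014
0.3 False [3.8 1.1 1.6] [ 0.0003 -0.      0.0001] 0.014
0.4 False [3.7 1.3 1.2] [ 0.0003 -0.      0.    ] 0.0142
0.5 False [ 3.9  0.8 -0.5] [ 0.0003 -0.     -0.    ] 0.0143
0.6 False [ 5.4  1.2 -2.5] [ 0.0005 -0.0001 -0.0001] 0.0137
0.7 False [ 5.9  2.8 -2.6] [ 0.0008 -0.0001 -0.    ] 0.0139
28.69 [ 0.6085 -0.1142  0.1518] F [ 6.1  2.1 -2.6] open 0.0139 q [-0.19  0.43  1.72  0.    1.   -0.07]
```

```bash
python3 - <<'E'
from h import *
for th in np.arange(.74,1.0,.03):
    h=manip.move_straight(arc(th),rate=.04,contact_N=20); s=sensors.read_state(); f=Rz(M[2]).T@s["contact_force"]
    print(round(th,2),h,f.round(1),(s["tcp_pos"]-arc(th)).round(4),round(s["opening"],4))
    if h or f[0]>14: break
manip.pause(.5)
s=rep(); im=get_image("scene")
cv2.imwrite("pics/s5.png",im[:,:,::-1])
cv2.imwrite("pics/s5b.png",cv2.convertScaleAbs(cv2.resize(im[225:385,172:432,::-1],None,fx=3,fy=3,interpolation=cv2.INTER_CUBIC),alpha=1.5))
E
```

```text
0.74 False [ 6.8  1.5 -2.8] [ 0.0012 -0.0001  0.0001] 0.0143
0.77 False [ 7.3  1.3 -2.2] [ 0.0014 -0.0001  0.0002] 0.0138
0.8 False [ 7.4  1.3 -2.8] [ 0.0015 -0.0002  0.0002] 0.0142
0.83 False [ 6.9  0.6 -2.9] [ 0.0016 -0.0001  0.0003] 0.014
0.86 False [ 8.3  2.2 -2.1] [ 0.0017 -0.0002  0.0004] 0.014
0.89 False [ 8.3  1.4 -0.6] [ 0.0019 -0.0002  0.0005] 0.0139
0.92 False [9.8 1.5 0.8] [ 0.003  -0.0003  0.0011] 0.0138
0.95 False [13.   2.5  5. ] [ 0.0052 -0.0006  0.0026] 0.014
0.98 False [17.2  3.6 11.5] [ 0.0074 -0.0009  0.004 ] 0.014
31.44 [ 0.5907 -0.1121  0.1426] F [17.3  0.6 11.4] open 0.0142 q [-0.19  0.41  1.77  0.    0.95 -0.07]
```

View pics/s5b.png

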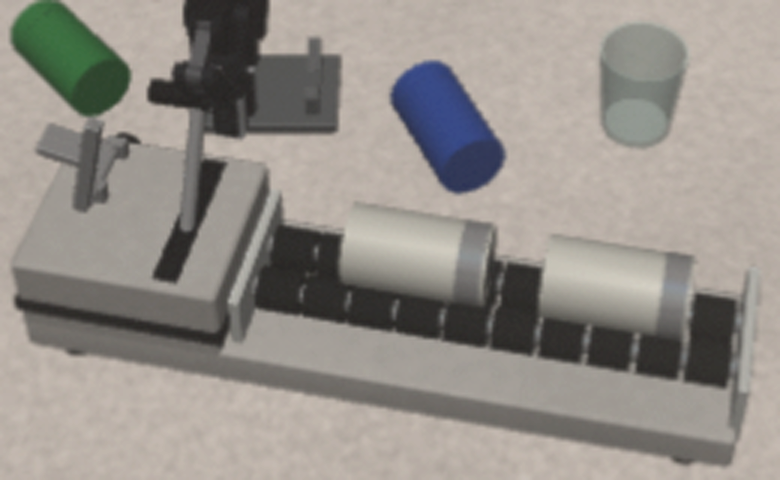

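The lever is against its stop: force has risen to about 17 N and no longer turns the lever. The catch is up, and both jars are nested and apart, at (415,255) and (615,285). I'm handing in while holding.

```bash
python3 - <<'E'
from h import *
rep(); manip.hand_in(); rep()
E
```

```text
31.49 [ 0.5907 -0.1122  0.1426] F [16.7  0.4 10.5] open 0.0138 q [-0.19  0.41  1.77  0.    0.95 -0.07]
the job is handed in; nothing more can be done
the job is handed in; nothing more can be done
```

I laid the jar on the rollers and let go of it, flipped the catch and pulled the lever to its stop. I handed in at 31.5 s, still holding the crossbar; no verdict is reported.

- **Jar:** it looks nested and parallel to the rollers, about 30 mm from the other jar. The other jar, the blue decoy and the beaker look unmoved in the last picture. The tub and brown bottle were outside that picture, so I did not check them again; the arm never went near them.
- **Catch:** it is at about 1.35–1.4 rad, judged from where the bar tip appears in the wrist picture.
- **Lever:** the tool followed the arc to roughly 0.9 rad, where the pull rose from about 8 N to 17 N without turning the lever further. The grip stayed closed on the bar, with an opening of 14 mm.

**Disagreements:**
- The brief gives the bar as 37 mm on the robot's side at the stop, which would be only about 0.73 rad. Its 160 mm height fits 0.9 rad, and so did the force, so I pulled until I felt the stop.
- The wrist and top cameras differed by about 0.013 rad on the mill's yaw. I used a value in between.

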